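# Unlock and open a rover's battery hatch

### The arm

A 6-joint arm with a two-finger parallel gripper is mounted at the origin on the work surface. World frame = base frame: x ahead of the robot, y to its left, z up, the work surface at z = 0. Lengths are in m, angles in rad, forces in N, time in s.
With the tool pointing down it reaches from about 0.3 to 0.75 m from the base axis. Payload 8.5 kg.
Tool frame: the origin (TCP) lies on the mounting face of the last link; the fingertips stand ahead of it and the grasp point (between the pads) lies 155 mm ahead of it (nose_length is the z of the fingertips in the tool frame, in m); z points along the fingers, y is the line along which they close (so a half turn about z gives the same grasp; the last joint's range is limited). The gripper opens to 85 mm and grips with 20 to 120 N. Pads are 22 mm wide; open, the fingers measure 114 mm over their backs; the gripper's body (76 mm by 85 mm) begins 54 mm behind the grasp point. The pads swing forward as they close: fully open they stand 13 mm farther back than shut.
Start: joints at [0.998, 0.381, 1.297, -0, 1.464, -0.215], TCP at [0.193, 0.515, 0.405] pointing down, gripper open.
Joint ranges: [-3.11, 3.11], [-0.89, 2.33], [0.22, 2.48], [-1.42, 4.56], [0.17, 2.85], [-2.88, 2.88]. Speed limits (rad/s): [2.39, 2.39, 3.14, 3.14, 3.14, 3.14].

### API

Orientations are given as a unit quaternion [x, y, z, w].
In Python, from plant import get_state, get_image, camera_info, finish_job, regions_of, nose_length gives the robot as it stands. The module is installed in compiled form; this text tells all that it offers.
- The arm moves only by the tool apply_moves, never from a script. Its arguments are lists of equal length, an entry for each row: "claw": the gripper's target within -1 to 1 (shut at 1, half-way at 0, fully open at -1); "delta_pos": the shift along the tool's x, y, z in mm, a list of three; "roll": the turn about the tool's z in rad. In form: {"claw": [claw, ...], "delta_pos": [[dx, dy, dz], ...], "roll": [roll, ...]}. A call has 1 to 12 rows; each row shifts and turns the commanded pose from where the row before left it, along the tool's axes as they then stand; what a row does not reach is not made up. A row lasts 1/12 s, in which the tool goes at most 41.7 mm and 7.16 degrees, less where a joint would pass 70% of its speed; a pose out of reach is approached as far as the arm can. A call with a gripper value outside its range is refused whole. The fingers move at their own pace and stop on an object; "newtons" is the grip in N (left out, the last holds). Time passes only in rows, so rows that do not move let the fingers close. It gives the time, the measured TCP pose, the force, the opening and the grip force at its end, in the units of the state.
- get_state(): the state, without advancing time (a new reading comes with each control period).
- get_image(name): name is "scene" or "side" or "wrist"; returns the picture (400x640x3 uint8, blue, green, red); there is no depth.
- camera_info(name): a dict with "mtx" (3x3 intrinsics, pixels), "R" (3x3) and "t" (3): a world point X has camera coordinates R X + t. Camera axes: x right, y down, z forward; pixel columns grow to the right and rows downward; lengths in m; the calibration is good to about 2 mm. A picture is of the moment at which its call begins: read the wrist's pose just before it. camera_info takes no time and is no camera call; for the wrist camera it gives the pose at the moment of the call.
- finish_job(): hands the job in; it is judged then, once.
Trained networks look in the newest picture that a camera, given by its name, has taken for a name from the list of things; names that differ only in an ending like _2 or _b are one class to them, and where a whole thing is asked for, a point or a joint stands for the part that bears it (a point fixed in the world has none). Each returns a list of dicts, best first, with "conf" (0 to 1); they miss things now and then, are a little off and sometimes report something else, mostly with a low value. They report only what shows in the picture. A call takes as long as a camera call.
- regions_of(camera, query): "region" (400x640 bool, what is visible of it) and "xy" ([column, row] in pixels, amid what is visible of it).
The state is a dict: "time": time; "q": joint angles; "joint_velocities": joint speeds; "joint_efforts": joint torques, N m; "tool_pos": TCP position; "eef_rot": TCP orientation; "wrist_force": force on the tool from outside, world axes, zero at the start; "wrist_torque": the same for the moment, N m; "gripper_width": opening from 0.0 (shut) to 1.0 (fully open); "gripper_force": force on a finger pad.
Only numpy, scipy, OpenCV 4.12 (cv2) and the standard library are available. Lean on these libraries where they do the work, as an engineer would, in place of code of your own. Each camera call takes 0.05 s, during which the arm holds its last target. There are 200 camera calls.

### The job

Open the rover's battery hatch: loosen the knurled locking knob by two full turns anticlockwise, rolling a fingertip across its rim instead of gripping it, and leave it at two turns. Then push the hatch all the way open towards the rover's tail; its upturned lip is there to push on, not to pinch. Leave the things lying around alone.

Things in the scene. Friction and masses are not known exactly. Their poses are not given: they have to be found in the camera images.
- rover: Black tracked rover fixed on the table, hull 420 mm long (its own y), 250 mm wide; origin on the table below the hatch. Tail at +y (ends y=190 mm), nose at -y with a folded arm (y=-150 to -365 mm, up to 265 mm high) and an aerial (x=-60, y=-200, 235 mm high). Deck 115 mm above the table; hatch guides 9 mm high on it at x=+-64 to 72 mm, y=-40 to 195 mm; mudguards flush with it.
- knob (a joint): Angle of the locking knob, rad: 0 = tight (start), grows anticlockwise seen from above; one turn = 6.283; it can turn 4 turns. Light steady friction (0.035 N m, 1.8 N at the rim); it stays where it is left. Each turn lifts it 2 mm on its thread. Its shoulder sits 3 mm deep in the hatch's keyhole, so the hatch is locked until about 1.3 to 1.5 turns.
- knob_top (a point): Centre of the top face of the steel locking knob, on its vertical turning axis (fixed at rover x=0, y=70 mm); 137.5 mm above the table when tight. The knob is a knurled round head, 40 mm in diameter, rim 17 mm high, its underside 0.5 mm above the hatch plate when tight. A white radial line on the dark top face points to the rover's tail when tight and again after each full turn.
- hatch (a joint): Travel of the aluminium hatch, m: 0 = closed (start), 0.070 = fully open against its stop; grows towards the rover's tail (+y of the rover). Sliding friction about 2 N. The hatch is a plate 130 mm (x) by 150 mm (y), 5 mm thick, lying on the deck, its top 120 mm above the table.
- lip (a point): Middle of the top edge of the hatch's upturned lip, 138 mm above the table, axes parallel to the rover's. The lip is an upright strip along x near the plate's nose end: 90 mm long, 6 mm thick, 18 mm above the plate; 105 mm from the knob's axis when closed, 35 mm when open. Push its nose-side (-y) face, 3 mm from this point; 2 mm of plate lie before that face, then bare deck.
- wrench: Steel spanner, 150 mm long, lying on the mudguard on the rover's +x side; leave alone. Origin at the underside of its middle.
- spare_pack: Blue spare battery pack, 105 x 45 x 32 mm, on the table behind the rover's tail; leave alone. Origin at the centre of its underside.
- threadlock: Small red bottle with a white cap, 32 mm in diameter, 75 mm high, standing on the table behind the rover's tail; leave alone. Origin at the centre of its underside.

How it is judged:
On the way, in this order (a step that is already met when the one before it is completed fails the run):
1. the knob is loosened by two full turns (within a quarter turn) while the hatch is still closed (value of joint knob between 10.99 and 14.14 rad and value of joint hatch below 0.008 m), for 0.2 s.
2. the hatch is pushed fully open (value of joint hatch above 0.063 m), for 0.2 s.
At the end, for the whole second after the job is handed in: The knob stands two full turns (within a quarter turn either way, 10.99 to 14.14 rad) from tight, the hatch is open by more than 63 of its 70 mm, and both are at rest (value of joint knob between 10.99 and 14.14 rad and value of joint hatch above 0.063 m and velocity of joint hatch between -0.01 and 0.01 m/s and velocity of joint knob between -0.1 and 0.1 rad/s); the robot touches nothing.
It fails at once if the knob is gripped, or turned from over its centre, instead of being rolled by a finger at its rim (contact force between the fingers and knob above 0.5 N and horizontal distance between the grasp point and knob_top below 0.012 m).
It fails at once if the lip is pinched between the fingers instead of being pushed (contact force between the fingers and hatch above 1 N and y of the grasp point in the frame of lip between -0.004 and 0.004 m and x of the grasp point in the frame of lip between -0.055 and 0.055 m and z of the grasp point in the frame of lip below 0.012 m).
It fails at once if a thing lying around is lifted, knocked over or moved by more than 20 mm (distance of any of wrench, spare_pack, threadlock from where it was at the start of the episode above 0.02 m or angle between threadlock's own z axis and vertical above 0.5 rad).
It also fails if it takes over 72 s, if anything falls off the work surface, if the arm or the gripper's body presses on something with over 40 N, if the wrist force passes 120 N, or if a joint passes its speed limit or range.

## Working session

There is one attempt and no reset: what is moved stays moved. The work goes in short steps, Python scripts to look and compute and a tool call to move; the robot and the scene stay as the last step left them, time stands still between calls to the robot, and variables do not carry over. Pictures are saved under pics/ and viewed, at most 10 in all, crops included, and the job is handed in when it is done.

Besides the shell and the picture viewer there is one more tool, called after "Call:" as name(argument=value, ...), one argument or row to a line, values as JSON. apply_moves: Moves the arm, as the interface text tells. Its arguments: {"type":"object","properties":{"claw":{"type":"array"},"delta_pos":{"type":"array"},"roll":{"type":"array"},"newtons":{"type":"number"}},"required":["claw","delta_pos","roll"]}

```bash
mkdir -p pics; python3 - <<'E'
from plant import *
import cv2,numpy as np
s=get_state();print({k:np.round(v,3) for k,v in s.items()});print(nose_length)
for c in("scene","side"):
    im=get_image(c);cv2.imwrite(f"pics/{c}0.png",im)
    i=camera_info(c);print(c,np.round(i["mtx"],1).tolist(),np.round(i["R"],4).tolist(),np.round(i["t"],4).tolist())
    for n in("knob_top","lip","wrench","spare_pack","threadlock","rover"):
        print(n,[(round(float(r["conf"]),2),np.round(r["xy"],1).tolist(),int(r["region"].sum())) for r in regions_of(c,n)[:2]])
E
```

```text
{'time': np.float64(0.0), 'q': array([ 0.998,  0.381,  1.298, -0.   ,  1.464, -0.215]), 'joint_velocities': array([0.001, 0.001, 0.001, 0.001, 0.001, 0.001]), 'joint_efforts': array([-1.0000e-03, -4.4847e+01, -2.3127e+01, -0.0000e+00,  5.0000e-03,
       -0.0000e+00]), 'tool_pos': array([0.193, 0.515, 0.404]), 'eef_rot': array([ 0.178,  0.984, -0.001, -0.   ]), 'wrist_force': array([ 0.526, -0.367, -0.267]), 'wrist_torque': array([-0.057,  0.026, -0.021]), 'gripper_force': np.float64(0.0), 'gripper_width': np.float64(1.0)}
0.1734
scene [[482.4, 0.0, 329.1], [0.0, 482.4, 199.1], [0.0, 0.0, 1.0]] [[0.232, 0.9727, -0.0081], [0.5001, -0.1264, -0.8567], [-0.8343, 0.1947, -0.5158]] [-0.2692, -0.1771, 1.3271]
knob_top [(0.89, [293.9, 180.1], 375), (0.34, [270.3, 195.9], 2911)]
lip [(0.84, [268.8, 195.8], 3063)]
wrench [(0.89, [290.4, 228.0], 1049)]
spare_pack [(0.76, [394.6, 189.5], 727)]
threadlock [(0.91, [415.9, 222.0], 578)]
rover [(0.88, [216.2, 225.8], 40275), (0.69, [395.8, 190.8], 745)]
side [[368.6, 0.0, 318.9], [0.0, 368.6, 193.7], [0.0, 0.0, 1.0]] [[0.8931, -0.4495, 0.0159], [-0.325, -0.6693, -0.6681], [0.311, 0.5915, -0.7439]] [-0.4311, 0.3565, 0.4759]
knob_top [(0.73, [327.9, 211.7], 434)]
lip [(0.97, [346.2, 233.9], 5588)]
wrench [(0.74, [397.4, 208.9], 1027)]
spare_pack [(0.93, [225.5, 197.2], 938)]
threadlock [(0.72, [284.5, 167.4], 207)]
rover [(0.95, [392.4, 295.0], 49733)]
```

View pics/scene0.png

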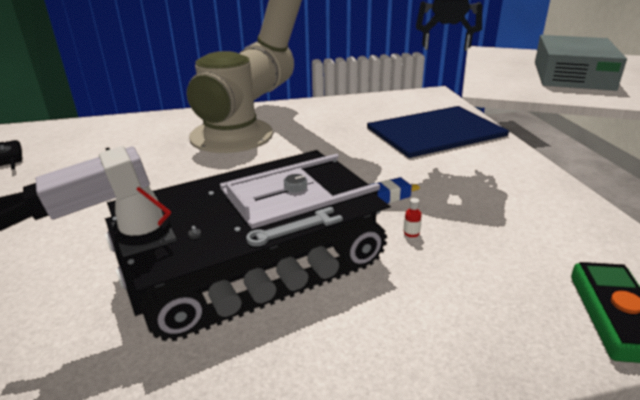

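View pics/side0.png

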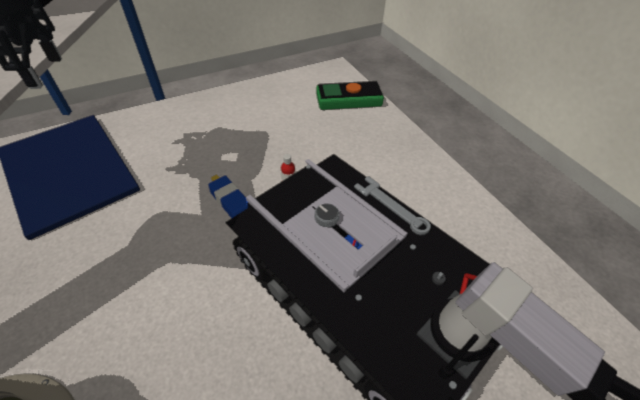

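The scene picture shows the rover with its nose to the left. The knob is at about (294,180), the lip runs from (222,185) to (248,220), and the spanner is at (290,228). The pack and bottle are behind the tail, at (395,190) and (415,222). In the side picture the knob is at (328,212) and the lip is at about (380,262). Next I'll fit the rover pose.

```bash
cat > h.py <<'E'
from plant import *
import cv2,numpy as np
from scipy.optimize import minimize,least_squares
def proj(i,P):
    c=(i["R"]@np.asarray(P,float).T).T+i["t"];p=(i["mtx"]@c.T).T
    return p[:,:2]/p[:,2:]
def W(p,P):
    P=np.asarray(P,float);c,s=np.cos(p[2]),np.sin(p[2])
    return np.c_[p[0]+c*P[:,0]-s*P[:,1],p[1]+s*P[:,0]+c*P[:,1],P[:,2]]
def ray(i,uv,z):
    d=i["R"].T@np.linalg.solve(i["mtx"],[*uv,1]);o=-i["R"].T@i["t"]
    return o+d*(z-o[2])/d[2]
a=np.linspace(0,2*np.pi,24)
KN=np.array([[.02*np.cos(t),.07+.02*np.sin(t),z] for t in a for z in(.1205,.1375)])
PL=np.array([[x,y,.12] for x in(-.064,.064) for y in(-.04,.11)]+[[x,y,.138] for x in(-.045,.045) for y in(-.038,-.032)])
def hull(i,P):
    m=np.zeros((1600,2560),np.uint8);cv2.fillConvexPoly(m,cv2.convexHull(np.round(proj(i,P)*4+1.5).astype(np.int32)),1)
    return cv2.resize(m.astype(np.float32),(640,400),interpolation=cv2.INTER_AREA)
def rhull(r):
    n,l,st,_=cv2.connectedComponentsWithStats(r.astype(np.uint8));r=l==1+np.argmax(st[1:,4])
    pts=np.argwhere(r)[:,::-1].astype(np.int32)
    m=np.zeros((400,640),np.uint8);cv2.fillConvexPoly(m,cv2.convexHull(pts),1);return m.astype(np.float32)
E
python3 - <<'E'
from h import *
D=[]
for c in("scene","side"):
    get_image(c);i=camera_info(c)
    k=regions_of(c,"knob_top")[0]
    l=regions_of(c,"lip")[0];print(c,k["xy"],ray(i,k["xy"],.133).round(4),ray(i,l["xy"],.12).round(4))
    D+=[(i,KN,rhull(k["region"])),(i,PL,rhull(l["region"]|k["region"]))]
def cost(p): 
    return sum(1-np.minimum(h:=hull(i,W(p,P)),r).sum()/np.maximum(h,r).sum() for i,P,r in D)
k0=ray(D[0][0],[293.9,180.1],.133);best=None
for yaw in np.arange(0,6.28,.35):
    p0=[k0[0]+.07*np.sin(yaw),k0[1]-.07*np.cos(yaw),yaw]
    r=minimize(cost,p0,method="Nelder-Mead",options=dict(initial_simplex=np.array(p0)+np.array([[0,0,0],[.01,0,0],[0,.01,0],[0,0,.15]]),xatol=1e-4))
    if best is None or r.fun<best.fun: best=r
print(best.x,best.fun,W(best.x,[[0,.07,.1375],[0,-.035,.138]]).round(4))
for c in("scene","side"):
    im=get_image(c);i=camera_info(c);im=cv2.resize(im,None,fx=3,fy=3)
    for P in(KN[1::2],PL[[0,1,3,2]],PL[[4,5,7,6]]): cv2.polylines(im,[np.round(proj(i,W(best.x,P))*3+1).astype(np.int32)],True,(0,0,255),1)
    u,v=(proj(i,W(best.x,[[0,.035,.12]]))[0]*3).astype(int);cv2.imwrite(f"pics/{c}1.png",im[v-200:v+200,u-200:u+200])
A=[cv2.imread(f"pics/{c}1.png") for c in("scene","side")];cv2.imwrite("pics/fit1.png",np.hstack(A))
E
```

```text
scene [294.9, 181.9] [0.5456 0.088  0.133 ] [0.5624 0.0404 0.12  ]
side [326.3, 212.1] [0.5405 0.0927 0.133 ] [0.5517 0.0508 0.12  ]
[0.56039578 0.02320135 0.28478792] 0.3055332899093628 [[ 0.5407  0.0904  0.1375]
 [ 0.5702 -0.0104  0.138 ]]
```

View pics/fit1.png

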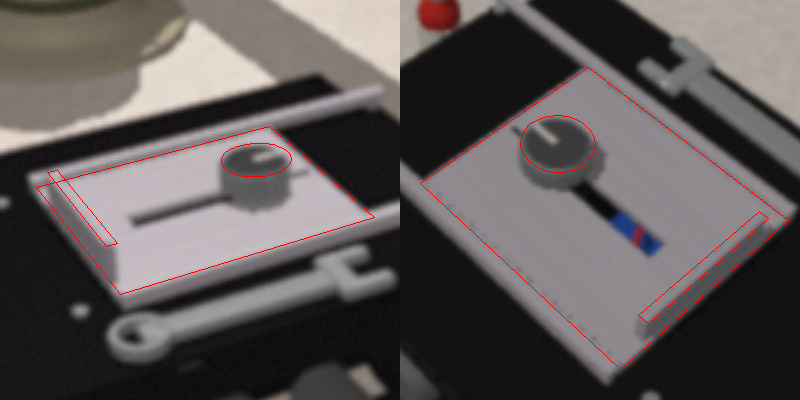

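The fit follows the picture closely. In the left (scene) crop the knob top is at (256,160) and the lip strip runs from (50,172) to (110,243). In the right (side) crop the knob is at (557,143). The knob axis is at about (0.541, 0.090) and the rover yaw is 0.285. I'll align the tool with the rover and close the fingers, then roll with the closed fingertip on the knob's -x rim.

Call:
apply_moves(
  claw=[1, 1, 1, 1, 1, 1],
  delta_pos=[
    [0, 0, 0],
    [0, 0, 0],
    [0, 0, 0],
    [0, 0, 0],
    [0, 0, 0],
    [0, 0, 0],
  ],
  roll=[-0.107, -0.107, -0.107, -0.107, -0.107, -0.107],
  newtons=40,
)

```text
time: 1.6
tool_pos: [0.1926, 0.5152, 0.4047]
eef_rot: [-0.144, 0.99, 0.0, -0.0]
wrist_force: [1.2, 0.4, 1.0]
gripper_width: 0.144
gripper_force: 0.0
```

```bash
cat >> h.py <<'E'
from scipy.spatial.transform import Rotation as Ro
POSE=[.5604,.0232,.2848]
def rel():
    "tool in rover frame mm: grasp xy rel to knob axis, tip z above table; tool R"
    s=get_state();R=Ro.from_quat(s["eef_rot"]).as_matrix();c,sn=np.cos(POSE[2]),np.sin(POSE[2])
    d=s["tool_pos"]+R[:,2]*.155;d=d[:2]-POSE[:2]
    x,y=c*d[0]+sn*d[1],-sn*d[0]+c*d[1]-.07
    f=s["wrist_force"];F=[c*f[0]+sn*f[1],-sn*f[0]+c*f[1],f[2]]
    import plant
    tip=s["tool_pos"][2]+R[2,2]*plant.nose_length
    print("t %.2f q6 %.2f xy_rel_knob %.1f %.1f tipz %.1f yaw_err %.3f tilt %.3f w %.2f"%(s["time"],s["q"][5],x*1e3,y*1e3,tip*1e3,np.arctan2(R[1,1],R[0,1])-np.pi/2-POSE[2],np.hypot(R[0,2],R[1,2]),s["gripper_width"]),"F_rover",np.round(F,1))
    return s,R,np.array([x,y,tip])*1e3
def knob_angle(z=.1375,cams=("scene",)):
    "rectified top face; bright line angle"
    for c in cams:
        im=get_image(c);i=camera_info(c);n=81;g=np.linspace(.022,-.022,n)
        X,Y=np.meshgrid(-g,g);P=np.c_[X.ravel(),.07+Y.ravel(),np.full(n*n,z)]
        uv=proj(i,W(POSE,P)).astype(np.float32).reshape(n,n,2)
        r=cv2.remap(im,uv[...,0],uv[...,1],cv2.INTER_CUBIC);cv2.imwrite(f"pics/k_{c}.png",cv2.resize(r,(324,324)))
        G=cv2.cvtColor(r,cv2.COLOR_BGR2GRAY).astype(float);rr=np.hypot(X,Y);sc=[]
        t=np.radians(np.arange(0,360,3))
        for a in t: # angle from +y, anticlockwise
            q=np.array([G[int(round((.022-.0*0-ry)/.044*(n-1))),int(round((rx+.022)/.044*(n-1)))] for rad in np.linspace(.004,.017,14) for rx,ry in[(-rad*np.sin(a),rad*np.cos(a))]]);sc.append(q.mean())
        sc=np.array(sc);w=np.clip(sc-np.median(sc)-.5*(sc.max()-np.median(sc)),0,None)
        print(c,"angle deg %.0f"%np.degrees(np.angle((w*np.exp(1j*t)).sum())),"contrast %.0f/%.0f"%(sc.max(),np.median(sc)))
E
python3 - <<'E'
from h import *
import plant
s,R,p=rel();print(nose_length)
T=W(POSE,[[-.045,.07+.014,.170]])[0]; cur=s["tool_pos"]+R[:,2]*nose_length
print("tool-frame move to hover mm",(R.T@(T-cur)*1e3).round(1)); knob_angle(cams=("scene","side"))
E
```

```text
t 1.60 q6 -0.86 xy_rel_knob -214.8 505.5 tipz 231.3 yaw_err 0.005 tilt 0.000 w 0.14 F_rover [1.2 0.  1. ]
0.1734
tool-frame move to hover mm [-167.4 -492.3   61.3]
scene angle deg 12 contrast 162/76
side angle deg 2 contrast 152/62
```

Call:
apply_moves(
  claw=[1, 1, 1, 1, 1, 1, 1, 1, 1, 1, 1, 1],
  delta_pos=[
    [-12, -35, 0],
    [-12, -35, 0],
    [-12, -35, 0],
    [-12, -35, 0],
    [-12, -35, 0],
    [-12, -35, 0],
    [-12, -35, 0],
    [-12, -35, 0],
    [-12, -35, 0],
    [-12, -35, 0],
    [-12, -35, 0],
    [-12, -35, 0],
  ],
  roll=[0, 0, 0, 0, 0, 0, 0, 0, 0, 0, 0, 0],
)

```text
time: 2.7
tool_pos: [0.4493, 0.1506, 0.4049]
eef_rot: [-0.14, 0.99, 0.0, 0.0]
wrist_force: [0.9, 0.8, -0.0]
gripper_width: -0.0
gripper_force: 0.0
```

Call:
apply_moves(
  claw=[1, 1, 1, 1, 1],
  delta_pos=[
    [-12, -35, 0],
    [-11, -37, 0],
    [0, 0, 30],
    [0, 0, 30],
    [0, 0, 0],
  ],
  roll=[0, 0, 0, 0, 0],
)

```text
time: 3.12
tool_pos: [0.4903, 0.089, 0.3403]
eef_rot: [-0.139, 0.99, 0.001, -0.004]
wrist_force: [-0.4, 0.5, -0.6]
gripper_width: 0.0
gripper_force: 0.0
```

```bash
python3 - <<'E'
from h import *
rel();im=get_image("scene");cv2.imwrite("pics/a.png",cv2.resize(im[80:260,180:420],None,fx=3,fy=3))
knob_angle(cams=("scene","side"))
im=get_image("wrist");cv2.imwrite("pics/w.png",im)
E
```

```text
t 3.12 q6 -1.91 xy_rel_knob -50.1 13.4 tipz 166.9 yaw_err -0.005 tilt 0.009 w 0.00 F_rover [-0.2  0.5 -0.6]
scene angle deg 10 contrast 95/49
side angle deg 2 contrast 103/44
```

View pics/a.png

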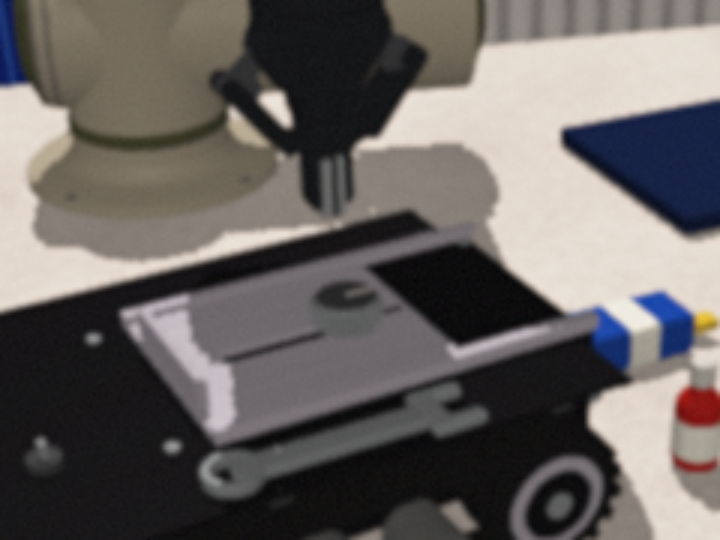

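View pics/w.png

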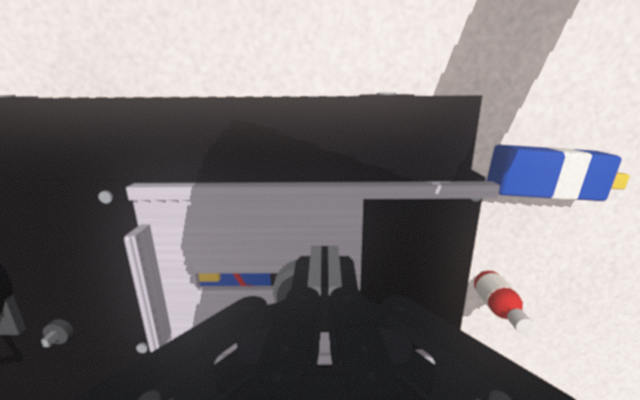

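The scene crop shows the closed fingertip at (330,212), behind the knob at (345,300). The knob's white line points to the tail. In the wrist picture the fingers point past the knob at (290,280), and the lip is at (145,285). I'll go down and approach the -x rim.

Call:
apply_moves(
  claw=[1, 1, 1, 1, 1, 1],
  delta_pos=[
    [0, 2, 20],
    [0, 0, 19],
    [-6, 0, 0],
    [-6, 0, 0],
    [-4, 0, 0],
    [0, 0, 0],
  ],
  roll=[0, 0, 0, 0, 0, 0],
)

```text
time: 3.82
tool_pos: [0.5068, 0.0964, 0.3073]
eef_rot: [-0.142, 0.99, -0.0, 0.002]
wrist_force: [-0.8, -0.9, 0.4]
gripper_width: -0.001
gripper_force: 0.0
```

```bash
python3 -c "
from h import *
rel()"
```

```text
t 3.82 q6 -1.90 xy_rel_knob -30.4 15.1 tipz 133.9 yaw_err -0.000 tilt 0.003 w -0.00 F_rover [-1.  -0.6  0.4]
```

Call:
apply_moves(
  claw=[1, 1, 1, 1, 1],
  delta_pos=[
    [0, 0, 6],
    [0, -6, 0],
    [-1, 0, 0],
    [0, 0, 0],
    [0, 0, 0],
  ],
  roll=[0, 0, 0, 0, 0],
)

```text
time: 4.23
tool_pos: [0.5082, 0.0904, 0.2997]
eef_rot: [-0.141, 0.99, -0.0, -0.0]
wrist_force: [-1.2, -1.4, 0.0]
gripper_width: -0.002
gripper_force: 0.7
```

```bash
python3 -c "
from h import *
rel()"
```

```text
t 4.23 q6 -1.91 xy_rel_knob -31.3 9.1 tipz 126.3 yaw_err -0.001 tilt 0.001 w -0.00 F_rover [-1.5 -1.   0. ]
```

Contact seems near. I'll press in small steps.

Call:
apply_moves(
  claw=[1, 1, 1, 1],
  delta_pos=[
    [-1, 0, 0],
    [-1, 0, 0],
    [0, 0, 0],
    [0, 0, 0],
  ],
  roll=[0, 0, 0, 0],
)

```text
time: 4.57
tool_pos: [0.5093, 0.0909, 0.2996]
eef_rot: [-0.142, 0.99, -0.0, -0.002]
wrist_force: [-8.6, -5.1, 3.5]
gripper_width: 0.002
gripper_force: 4.4
```

```bash
python3 -c "
from h import *
rel()"
```

```text
t 4.57 q6 -1.91 xy_rel_knob -30.7 9.3 tipz 126.2 yaw_err -0.001 tilt 0.004 w 0.00 F_rover [-9.7 -2.4  3.5]
```

About 10 N of contact with around 1.5 mm of press. Now a first stroke towards -y.

Call:
apply_moves(
  claw=[1, 1, 1, 1, 1, 1],
  delta_pos=[
    [0, -3, 0],
    [0, -4, 0],
    [0, -4, 0],
    [0, -4, 0],
    [0, -4, 0],
    [0, 0, 0],
  ],
  roll=[0, 0, 0, 0, 0, 0],
)

```text
time: 5.07
tool_pos: [0.5145, 0.0726, 0.2996]
eef_rot: [-0.142, 0.99, 0.0, -0.003]
wrist_force: [-9.9, -3.8, 4.5]
gripper_width: 0.002
gripper_force: 5.5
```

```bash
python3 -c "
from h import *
rel();knob_angle(cams=('scene','side'))"
```

```text
t 5.07 q6 -1.94 xy_rel_knob -31.0 -9.6 tipz 126.2 yaw_err -0.000 tilt 0.005 w 0.00 F_rover [-10.6  -0.9   4.5]
scene angle deg 63 contrast 110/48
side angle deg -117 contrast 41/21
```

It rolls without slip: 19 mm gave about 53°. Now repeated strokes.

Call:
apply_moves(
  claw=[1, 1, 1, 1, 1, 1, 1, 1, 1, 1, 1, 1],
  delta_pos=[
    [0, -4, 0],
    [8, 0, 0],
    [0, 14, 0],
    [0, 14, 0],
    [-8, 0, 0],
    [0, -4, 0],
    [0, -4, 0],
    [0, -4, 0],
    [0, -4, 0],
    [0, -4, 0],
    [0, -4, 0],
    [0, -4, 0],
  ],
  roll=[0, 0, 0, 0, 0, 0, 0, 0, 0, 0, 0, 0],
)

```text
time: 6.17
tool_pos: [0.5161, 0.0684, 0.2999]
eef_rot: [-0.142, 0.99, 0.0, -0.002]
wrist_force: [-4.5, -0.4, 4.3]
gripper_width: -0.001
gripper_force: 2.1
```

```bash
python3 -c "
from h import *
rel();knob_angle(cams=('scene','side'))"
```

```text
t 6.17 q6 -1.95 xy_rel_knob -30.3 -14.1 tipz 126.5 yaw_err -0.000 tilt 0.003 w -0.00 F_rover [-4.5  0.9  4.3]
scene angle deg 142 contrast 92/50
side angle deg -123 contrast 36/21
```

Call:
apply_moves(
  claw=[1, 1, 1, 1, 1, 1, 1, 1, 1, 1, 1, 1],
  delta_pos=[
    [8, 0, 0],
    [0, 14, 0],
    [0, 14, 0],
    [-8, 0, 0],
    [0, -3.5, 0],
    [0, -3.5, 0],
    [0, -3.5, 0],
    [0, -3.5, 0],
    [0, -3.5, 0],
    [0, -3.5, 0],
    [0, -3.5, 0],
    [0, -3.5, 0],
  ],
  roll=[0, 0, 0, 0, 0, 0, 0, 0, 0, 0, 0, 0],
)

```text
time: 7.27
tool_pos: [0.5163, 0.0681, 0.2997]
eef_rot: [-0.142, 0.99, -0.0, -0.002]
wrist_force: [-5.6, -0.3, 3.4]
gripper_width: 0.001
gripper_force: 2.2
```

Call:
apply_moves(
  claw=[1, 1, 1, 1, 1, 1, 1, 1, 1, 1, 1, 1],
  delta_pos=[
    [8, 0, 0],
    [0, 14, 0],
    [0, 14, 0],
    [-8, 0, 0],
    [0, -3.5, 0],
    [0, -3.5, 0],
    [0, -3.5, 0],
    [0, -3.5, 0],
    [0, -3.5, 0],
    [0, -3.5, 0],
    [0, -3.5, 0],
    [0, -3.5, 0],
  ],
  roll=[0, 0, 0, 0, 0, 0, 0, 0, 0, 0, 0, 0],
)

```text
time: 8.27
tool_pos: [0.5163, 0.068, 0.2997]
eef_rot: [-0.142, 0.99, -0.0, -0.001]
wrist_force: [-4.9, -0.5, 4.4]
gripper_width: -0.001
gripper_force: 2.2
```

```bash
python3 -c "
from h import *
rel();knob_angle(.1393,cams=('scene','side'))"
```

```text
t 8.27 q6 -1.95 xy_rel_knob -30.2 -14.5 tipz 126.3 yaw_err -0.000 tilt 0.003 w -0.00 F_rover [-4.9  0.9  4.4]
scene angle deg -11 contrast 92/51
side angle deg -127 contrast 35/21
```

Call:
apply_moves(
  claw=[1, 1, 1, 1, 1],
  delta_pos=[
    [8, 0, 0],
    [30, 14, 0],
    [30, 14, 0],
    [0, 0, 0],
    [0, 0, 0],
  ],
  roll=[0, 0, 0, 0, 0],
)

```text
time: 8.78
tool_pos: [0.4428, 0.0767, 0.3001]
eef_rot: [-0.142, 0.99, -0.0, 0.001]
wrist_force: [0.8, -0.5, 0.3]
gripper_width: 0.001
gripper_force: 0.0
```

```bash
python3 -c "
from h import *
rel();knob_angle(.1393,cams=('scene','side'))
cv2.imwrite('pics/k2.png',np.hstack([cv2.imread('pics/k_scene.png'),cv2.imread('pics/k_side.png')]))"
```

```text
t 8.78 q6 -1.95 xy_rel_knob -97.7 14.3 tipz 126.7 yaw_err -0.000 tilt 0.001 w 0.00 F_rover [ 0.7 -0.7  0.3]
scene angle deg -6 contrast 92/50
side angle deg -13 contrast 108/46
```

View pics/k2.png

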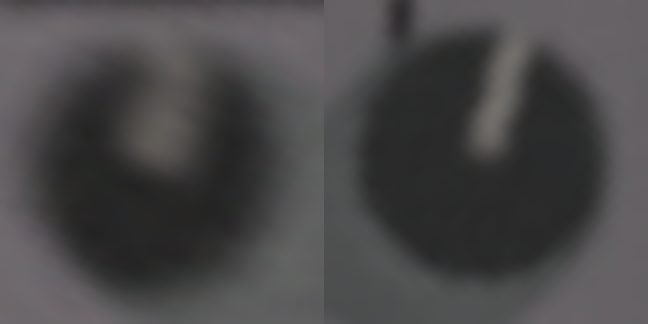

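The side crop (right half) clearly shows the white line from (485,150) to (515,40), about -13°. So the knob stands at about 347°. Two more strokes.

Call:
apply_moves(
  claw=[1, 1, 1, 1, 1, 1, 1, 1, 1, 1, 1, 1],
  delta_pos=[
    [-30, 0, 0],
    [-30, 0, 0],
    [0, 0, 0],
    [-8, 0, 0],
    [0, -3.5, 0],
    [0, -3.5, 0],
    [0, -3.5, 0],
    [0, -3.5, 0],
    [0, -3.5, 0],
    [0, -3.5, 0],
    [0, -3.5, 0],
    [0, -3.5, 0],
  ],
  roll=[0, 0, 0, 0, 0, 0, 0, 0, 0, 0, 0, 0],
)

```text
time: 9.88
tool_pos: [0.5159, 0.0687, 0.2994]
eef_rot: [-0.142, 0.99, 0.0, -0.002]
wrist_force: [-4.6, -0.5, 2.3]
gripper_width: 0.0
gripper_force: 2.0
```

Call:
apply_moves(
  claw=[1, 1, 1, 1, 1, 1, 1, 1, 1, 1, 1, 1],
  delta_pos=[
    [8, 0, 0],
    [0, 14, 0],
    [0, 14, 0],
    [-8, 0, 0],
    [0, -3.5, 0],
    [0, -3.5, 0],
    [0, -3.5, 0],
    [0, -3.5, 0],
    [0, -3.5, 0],
    [0, -3.5, 0],
    [0, -3.5, 0],
    [0, -3.5, 0],
  ],
  roll=[0, 0, 0, 0, 0, 0, 0, 0, 0, 0, 0, 0],
)

```text
time: 10.88
tool_pos: [0.5162, 0.0682, 0.2997]
eef_rot: [-0.142, 0.99, -0.0, -0.002]
wrist_force: [-4.4, -1.2, 3.3]
gripper_width: 0.001
gripper_force: 2.2
```

Call:
apply_moves(
  claw=[1, 1, 1, 1, 1],
  delta_pos=[
    [8, 0, 0],
    [30, 14, 0],
    [30, 14, 0],
    [0, 0, 0],
    [0, 0, 0],
  ],
  roll=[0, 0, 0, 0, 0],
)

```text
time: 11.3
tool_pos: [0.4427, 0.0768, 0.3]
eef_rot: [-0.142, 0.99, -0.0, 0.0]
wrist_force: [0.5, -0.4, -1.0]
gripper_width: 0.003
gripper_force: 0.0
```

```bash
python3 -c "
from h import *
rel();knob_angle(.1405,cams=('scene','side'))"
```

```text
t 11.30 q6 -1.95 xy_rel_knob -97.8 14.5 tipz 126.6 yaw_err -0.000 tilt 0.001 w 0.00 F_rover [ 0.4 -0.5 -1. ]
scene angle deg 155 contrast 90/48
side angle deg 156 contrast 107/46
```

Call:
apply_moves(
  claw=[1, 1, 1, 1, 1, 1, 1, 1, 1, 1, 1, 1],
  delta_pos=[
    [-30, 0, 0],
    [-30, 0, 0],
    [0, 0, 0],
    [-8, 0, 0],
    [0, -3.5, 0],
    [0, -3.5, 0],
    [0, -3.5, 0],
    [0, -3.5, 0],
    [0, -3.5, 0],
    [0, -3.5, 0],
    [0, -3.5, 0],
    [0, -3.5, 0],
  ],
  roll=[0, 0, 0, 0, 0, 0, 0, 0, 0, 0, 0, 0],
)

```text
time: 12.4
tool_pos: [0.5159, 0.0688, 0.2994]
eef_rot: [-0.142, 0.99, 0.0, -0.002]
wrist_force: [-4.7, 0.2, 2.0]
gripper_width: 0.001
gripper_force: 2.0
```

Call:
apply_moves(
  claw=[1, 1, 1, 1, 1, 1, 1, 1, 1, 1, 1, 1],
  delta_pos=[
    [8, 0, 0],
    [0, 14, 0],
    [0, 14, 0],
    [-8, 0, 0],
    [0, -3.5, 0],
    [0, -3.5, 0],
    [0, -3.5, 0],
    [0, -3.5, 0],
    [0, -3.5, 0],
    [0, -3.5, 0],
    [0, -3.5, 0],
    [0, -3.5, 0],
  ],
  roll=[0, 0, 0, 0, 0, 0, 0, 0, 0, 0, 0, 0],
)

```text
time: 13.4
tool_pos: [0.5161, 0.0682, 0.2997]
eef_rot: [-0.142, 0.99, -0.0, -0.002]
wrist_force: [-4.5, -0.2, 4.2]
gripper_width: -0.002
gripper_force: 2.2
```

Call:
apply_moves(
  claw=[1, 1, 1, 1, 1],
  delta_pos=[
    [8, 0, 0],
    [30, 14, 0],
    [30, 6, 0],
    [0, 0, 0],
    [0, 0, 0],
  ],
  roll=[0, 0, 0, 0, 0],
)

```text
time: 13.82
tool_pos: [0.445, 0.069, 0.3]
eef_rot: [-0.141, 0.99, -0.0, 0.0]
wrist_force: [0.7, -0.7, 0.5]
gripper_width: -0.001
gripper_force: 0.0
```

```bash
python3 -c "
from h import *
rel();knob_angle(.1413,cams=('scene','side'))
im=get_image('side');cv2.imwrite('pics/s2.png',cv2.resize(im[140:320,220:460],None,fx=3,fy=3,interpolation=cv2.INTER_CUBIC))"
```

```text
t 13.82 q6 -1.96 xy_rel_knob -97.8 6.3 tipz 126.6 yaw_err -0.001 tilt 0.001 w -0.00 F_rover [ 0.5 -0.9  0.5]
scene angle deg -17 contrast 91/50
side angle deg -21 contrast 109/46
```

View pics/s2.png

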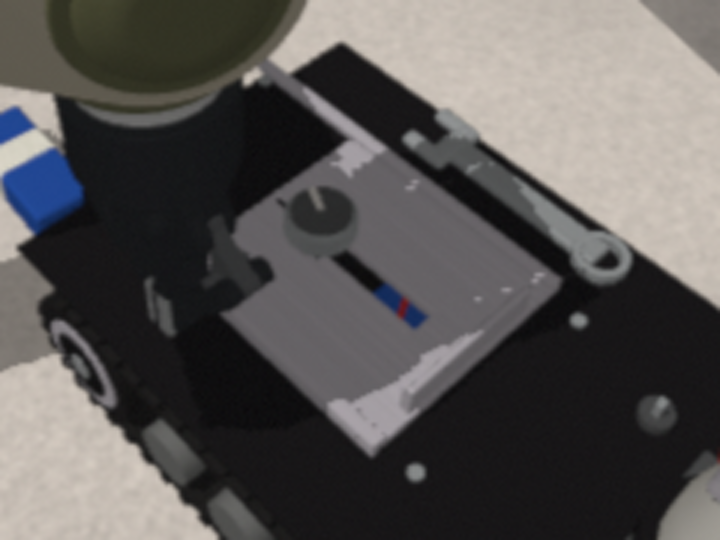

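The side crop shows the knob at (320,215) with its line pointing nearly to the tail, about -20°. That makes about 700° in total, which is within tolerance. The hatch is still closed, with the lip at (480,340). Next I'll go to the lip's nose side.

Call:
apply_moves(
  claw=[1, 1, 1, 1, 1, 1, 1, 1, 1, 1, 1],
  delta_pos=[
    [0, 0, -25],
    [0, 0, -25],
    [-16, -23.5, 0],
    [-16, -23.5, 0],
    [-16, -23.5, 0],
    [-16, -23.5, 0],
    [-17, -23.5, 0],
    [-17, -23.5, 0],
    [0, 0, 0],
    [0, 0, 0],
    [0, 0, 0],
  ],
  roll=[0, 0, 0, 0, 0, 0, 0, 0, 0, 0, 0],
)

```text
time: 14.88
tool_pos: [0.5795, -0.0385, 0.3493]
eef_rot: [-0.142, 0.99, 0.0, -0.0]
wrist_force: [0.5, -0.1, 0.4]
gripper_width: -0.002
gripper_force: 0.0
```

```bash
python3 -c "
from h import *
rel();knob_angle(.1413,cams=('scene','side'))"
```

```text
t 14.88 q6 -2.13 xy_rel_knob 0.9 -134.5 tipz 175.9 yaw_err -0.001 tilt 0.001 w -0.00 F_rover [ 0.5 -0.2  0.4]
scene angle deg -7 contrast 92/55
side angle deg -21 contrast 117/50
```

Call:
apply_moves(
  claw=[1, 1, 1, 1, 1, 1, 1, 1, 1, 1],
  delta_pos=[
    [0, 0, 20],
    [0, 0, 20],
    [0, 0, 8],
    [0, 0, 0],
    [0, 6, 0],
    [0, 6, 0],
    [0, 4, 0],
    [0, 4, 0],
    [0, 4, 0],
    [0, 4, 0],
  ],
  roll=[0, 0, 0, 0, 0, 0, 0, 0, 0, 0],
)

```text
time: 15.82
tool_pos: [0.5716, -0.0114, 0.3026]
eef_rot: [-0.142, 0.99, -0.0, 0.001]
wrist_force: [-0.0, -2.0, 3.6]
gripper_width: 0.003
gripper_force: 1.8
```

```bash
python3 -c "
from h import *
rel()"
```

```text
t 15.82 q6 -2.08 xy_rel_knob 1.2 -106.5 tipz 129.2 yaw_err -0.001 tilt 0.002 w 0.00 F_rover [-0.6 -1.9  3.6]
```

Call:
apply_moves(
  claw=[1, 1, 1, 1, 1, 1, 1, 1, 1, 1, 1],
  delta_pos=[
    [0, 5, 0],
    [0, 5, 0],
    [0, 5, 0],
    [0, 5, 0],
    [0, 5, 0],
    [0, 5, 0],
    [0, 5, 0],
    [0, 5, 0],
    [0, 4, 0],
    [0, 3, 0],
    [0, 0, 0],
  ],
  roll=[0, 0, 0, 0, 0, 0, 0, 0, 0, 0, 0],
)

```text
time: 16.73
tool_pos: [0.5581, 0.034, 0.3015]
eef_rot: [-0.142, 0.99, 0.0, -0.0]
wrist_force: [-0.1, -1.5, -0.0]
gripper_width: 0.001
gripper_force: 0.3
```

```bash
python3 -c "
from h import *
rel()"
```

```text
t 16.73 q6 -2.01 xy_rel_knob 0.7 -58.9 tipz 128.1 yaw_err -0.000 tilt 0.001 w 0.00 F_rover [-0.5 -1.4 -0. ]
```

Call:
apply_moves(
  claw=[1, 1, 1, 1, 1, 1],
  delta_pos=[
    [0, 2, 0],
    [0, 2, 0],
    [0, 1, 0],
    [0, 1, 0],
    [0, 1, 0],
    [0, 0, 0],
  ],
  roll=[0, 0, 0, 0, 0, 0],
)

```text
time: 17.23
tool_pos: [0.5563, 0.0402, 0.3015]
eef_rot: [-0.142, 0.99, 0.0, -0.0]
wrist_force: [-0.3, -1.8, -0.1]
gripper_width: 0.001
gripper_force: 0.7
```

```bash
python3 -c "
from h import *
rel()"
```

```text
t 17.23 q6 -2.00 xy_rel_knob 0.7 -52.5 tipz 128.1 yaw_err -0.001 tilt 0.001 w 0.00 F_rover [-0.7 -1.6 -0.1]
```

Call:
apply_moves(
  claw=[1, 1, 1, 1, 1, 1],
  delta_pos=[
    [0, 1, 0],
    [0, 1, 0],
    [0, 1, 0],
    [0, 1, 0],
    [0, 0, 0],
    [0, 0, 0],
  ],
  roll=[0, 0, 0, 0, 0, 0],
)

```text
time: 17.73
tool_pos: [0.5557, 0.0423, 0.3017]
eef_rot: [-0.141, 0.99, -0.002, 0.0]
wrist_force: [1.8, -14.8, -2.7]
gripper_width: -0.001
gripper_force: 6.4
```

```bash
python3 -c "
from h import *
rel()"
```

```text
t 17.73 q6 -1.99 xy_rel_knob 0.8 -51.1 tipz 128.3 yaw_err -0.001 tilt 0.005 w -0.00 F_rover [ -2.4 -14.7  -2.7]
```

The force rose to 15 N, so the hatch is against its stop. I'll back off, lift clear and check.

Call:
apply_moves(
  claw=[1, 1, 1, 1, 1, 1, 1, 1, 1, 1],
  delta_pos=[
    [0, -6, 0],
    [0, -10, 0],
    [0, -10, 0],
    [0, 0, -30],
    [0, 0, -40],
    [40, 0, -40],
    [40, 0, -30],
    [40, 0, 0],
    [40, 0, 0],
    [0, 0, 0],
  ],
  roll=[0, 0, 0, 0, 0, 0, 0, 0, 0, 0],
)

```text
time: 18.57
tool_pos: [0.4206, -0.0215, 0.4262]
eef_rot: [-0.141, 0.99, 0.0, -0.001]
wrist_force: [0.8, -0.6, 0.4]
gripper_width: 0.001
gripper_force: 0.0
```

```bash
python3 -c "
from h import *
rel();knob_angle(.1415,cams=('scene','side'))
a=get_image('scene');b=get_image('side');f=lambda m:cv2.resize(m,(400,540),interpolation=cv2.INTER_CUBIC)
cv2.imwrite('pics/end.png',np.hstack([cv2.resize(a[110:270,200:440],(400,267)),cv2.resize(b[140:300,220:460],(400,267))]))
i=camera_info('side');print(proj(i,W(POSE,[[-.045,.035,.138],[.045,.035,.138],[-.045,-.035,.138]])))"
```

```text
t 18.57 q6 -2.19 xy_rel_knob -147.1 -73.4 tipz 252.8 yaw_err -0.002 tilt 0.003 w 0.00 F_rover [ 0.6 -0.8  0.4]
scene angle deg -19 contrast 148/79
side angle deg -21 contrast 188/76
[[321.80756173 239.92247187]
 [362.07848582 209.00758272]
 [355.62483061 270.04762325]]
```

View pics/end.png

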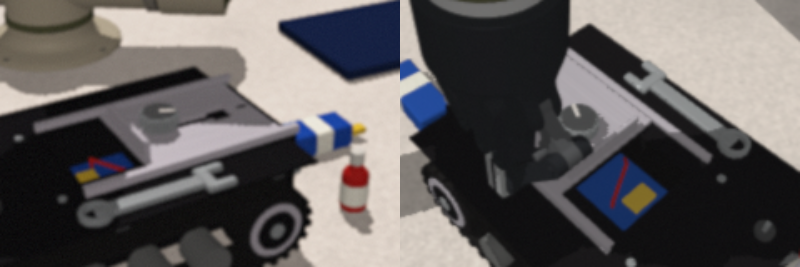

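The picture shows the hatch fully open, with the battery bay exposed at (105,165) and (620,190). The lip's far end is at (635,120), where it should be when open, and the knob is at -20°. The spanner, pack and bottle have not moved. Handing in.

Call:
apply_moves(
  claw=[1, 1, 1],
  delta_pos=[
    [0, 0, -10],
    [0, 0, 0],
    [0, 0, 0],
  ],
  roll=[0, 0, 0],
)

```text
time: 19.02
tool_pos: [0.4264, -0.021, 0.436]
eef_rot: [-0.142, 0.99, -0.0, 0.0]
wrist_force: [0.2, -0.2, 0.8]
gripper_width: 0.001
gripper_force: 0.0
```

```bash
python3 -c "
from plant import *
print(finish_job())"
```

```text
the job is handed in; nothing more can be done
None
```

The job is handed in, with no verdict returned: the knob was rolled loose to about 700° (two turns less about 20°, within the quarter-turn tolerance), the hatch was pushed open against its stop, the spanner, pack and bottle look unmoved, and the arm is clear at about 19 s of the 72 s allowed.

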